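# Load the test tile under the leaf spring of the marking jig

### The job

Press the cream test tile down hard onto the sprung bed of the marking jig with the fingertips and, keeping it pressed, slide it under the steel bridge and the brass leaf spring until it is fully home against the blue end stop; then let go and move the hand clear. Only press and push it: do not grip, lift or tip the tile, and leave the bowl, the stamp and the jar standing where they are.

Things in the scene. Friction and masses are not known exactly. Their poses are not given: they have to be found in the camera images.
- jig: Marking jig fixed to the bench: plywood base 252 x 104 mm (x -155 to +97) with a straight open channel. x axis = feed direction (towards the end stop), y across, z up; origin on the bench surface, on the channel's centre line. Wooden side walls: inner faces at y = +-32 mm, tops 42 mm above the bench. A low back wall (top 38 mm) closes the channel at x = -149 mm.
- jig_bridge (a point): Steel bridge fixed across the jig's channel, jig x 20 to 34 mm, underside 38 mm and top 50 mm above the bench (screw heads to 53). This point: middle of the lower edge of its entry side (jig x = 20, y = 0, 38 mm up); axes as the jig's.
- jig_stop (a point): Blue end stop of the channel, top 50 mm above the bench. This point: middle of its face, jig x = 85, y = 0 mm, 34 mm above the bench; axes as the jig's.
- bed (a joint): Green sprung bed, the floor of the whole channel (slotted 36 mm wide under the leaf). It moves straight down, without tilting: 0 = fully up (top 34 mm above the bench), 0.010 m = fully down (top 24 mm). Pushing it down with the tile on it takes about 4 N to start and about 12 N to bottom; it springs back up when let go.
- leaf (a joint): Brass leaf spring, 30 mm wide, 42 mm long, hinged under the bridge's far edge, sloping down in the feed direction to a free end near jig x = 70 mm, about 30 mm above the bench. 0 = at rest; grows (rad) as the tile lifts it, to about 0.1 to 0.25 with the tile under it; it presses on the tile with about 4 N.
- tile: Loose cream bisque test tile, about 0.16 kg: slab 120 (x) x 60 (y) x 10 (z) mm, three glaze dots on its front half, a rib right across its top (x -18 to -12 mm, 9 mm above the slab). Origin: centre of its underside; x = feed direction. At the start it lies on the raised bed, top 44 mm above the bench, 6 mm too high for the bridge. Home: front edge on the stop, origin at jig x = 25 mm.
- tile_press (a point): Point on the tile's top, 31 mm behind its origin (13 mm behind the rib's back face): the fingers can press on the flat 42 mm behind the rib (tile x -60 to -18 mm) and push against the rib. With the bed fully down the tile's top is 34 mm above the bench, 4 mm clear of the bridge; let go at home, the bed springs up and clamps it under the bridge. The rib stops 7 mm short of the bridge.
- bowl: Bystander: small cream bowl, 90 mm across, 45 mm high, standing on the bench beside the jig; origin under its foot.
- stamp: Bystander: small cream hand stamp, 32 mm across the foot, 68 mm high, standing on the bench beside the jig; origin under its foot.
- jar: Bystander: white jar with blue cap, 60 mm across, 75 mm high, standing on the bench beside the jig; origin under its foot.
Not all that is in view belongs to the job. What is shaped like the tile but black or red is not meant.

How it is judged:
By the outcome, as a careful person would: the job done as asked, in the order asked, and still so for the second after the job is handed in, with the robot touching nothing.
It also fails if it takes over 38 s, if anything falls off the work surface, if the arm or the gripper's body presses on something with over 40 N, if the wrist force passes 120 N, or if a joint passes its speed limit or range.

### The arm

A 6-joint arm with a two-finger parallel gripper is mounted at the origin on the work surface. World frame = base frame: x ahead of the robot, y to its left, z up, the work surface at z = 0. Lengths are in mm, angles in rad, forces in N, time in s.
With the tool pointing down it reaches from about 250 to 725 mm from the base axis. Payload 4 kg.
Tool frame: the origin (TCP) lies on the mounting face of the last link; the fingertips stand 173 mm ahead of it and the grasp point (between the pads) lies grasp_offset ahead of it (grasp_offset is the distance from the TCP to the grasp point, in mm); z points along the fingers, y is the direction in which the jaws open and shut (so a half turn about z gives the same grasp; the last joint's range is limited). The gripper opens to 85 mm and grips with 20 to 120 N. Pads are 22 mm wide; open, the fingers measure 114 mm over their backs; the gripper's body (76 mm by 85 mm) begins 54 mm behind the grasp point. The pads swing forward as they close: fully open they stand 13 mm farther back than shut.
Start: joints at [1.215, 0.241, 0.005, 1.335, 0, 1.571], TCP at [174.169, 468.685, 404.706] pointing down, gripper open.
Joint ranges: [-2.72, 2.72], [-1.05, 1.87], [-1.09, 1.28], [-1.99, 2.15], [-1.42, 1.44], [-3.14, 3.14]. Speed limits (rad/s): [2.79, 2.79, 3.14, 3.14, 3.14, 3.14].

### API

Orientations are given as a unit quaternion [x, y, z, w].
In Python, from workcell import observe, read_camera, close_job, grasp_offset gives the robot as it stands.
- The arm moves only by the tool send_rows, never from a script. Its argument "rows" is a list of rows, each a list of 7 numbers: the turn, a rotation vector about the tool's x, y, z in degrees, then the shift along the tool's x, y, z in mm, then the opening, from 0 (shut) to 1 (fully open). In form: [[ax, ay, az, tx, ty, tz, claw], ...]. A call has 1 to 20 rows; each row shifts and turns the commanded pose from where the row before left it, along the tool's axes as they then stand; what a row does not reach is not made up. A row lasts 1/12 s, in which the tool goes at most 41.7 mm and 7.16 degrees, less where a joint would pass 70% of its speed; a pose out of reach is approached as far as the arm can. A call with a gripper value outside its range is refused whole. The fingers move at their own pace and stop on an object; "force" is the grip in N (left out, the last holds). Time passes only in rows, so rows that do not move let the fingers close. It gives the time, the measured TCP pose, the force and the opening at its end, in the units of the state.
- observe(): the state, without advancing time (a new reading comes with each control period).
- read_camera(name): name is "side" or "top" or "wrist"; returns a dict with "image" (384x512x3 uint8, red, green, blue), "fov_y" (degrees; the focal length in pixels is half the picture's height over the tangent of half this angle, whatever the lens; pixels are square), "cx", "cy" (the principal point, pixels), "extrinsics" (4x4, takes a point from world to camera coordinates); the wrist camera has in their place "hand_eye" (4x4, takes a point from camera to tool coordinates, whose origin is the TCP and whose axes are the flange's). Camera axes: x right, y down, z forward; pixel columns grow to the right and rows downward; lengths in mm; the calibration is good to about 2 mm. A picture is of the moment at which its call begins: read the wrist's pose just before it. There is no depth.
- close_job(): hands the job in, once; it reports no verdict.
The state is a dict: "t": time; "joint_positions": joint angles; "joint_velocities": joint speeds; "tau": joint torques, N m; "position": TCP position; "tool_rot": TCP orientation; "wrist_force": force on the tool from outside, world axes, zero at the start; "ft_torque": the same for the moment, N m; "opening": finger opening in mm.
Only numpy, scipy, OpenCV 4.12 (cv2) and the standard library are available. Lean on these libraries where they do the work, as an engineer would, in place of code of your own. Each camera call takes 0.05 s, during which the arm holds its last target. There are 200 camera calls.

## Working session

There is one attempt and no reset: what is moved stays moved. The work goes in short steps, Python scripts to look and compute and a tool call to move; the robot and the scene stay as the last step left them, time stands still between calls to the robot, and variables do not carry over. Pictures are saved under pics/ and viewed, about 8 in all and at most 12, crops included, and the job is handed in when it is done.

Besides the shell and the picture viewer there is one more tool, called after "Call:" as name([rows], argument=value, ...), one row to a line, values as JSON. send_rows: Moves the arm, as the interface text tells. Its arguments: {"type":"object","properties":{"rows":{"type":"array","items":{"type":"array","items":{"type":"number"}}},"force":{"type":"number"}},"required":["rows"]}

```bash
mkdir -p pics; ls
python3 - <<'E'
from workcell import *
import cv2,numpy as np
s=observe();print({k:np.round(v,3).tolist() for k,v in s.items()}); print(grasp_offset if not callable(grasp_offset) else grasp_offset())
for n in("top","side"):
    c=read_camera(n);cv2.imwrite(f"pics/{n}0.png",c["image"][:,:,::-1]);np.savez(f"{n}0.npz",**c)
    print(n,c["fov_y"],c["cx"],c["cy"],np.round(c["extrinsics"],3).tolist())
E
```

```text
pics
{'t': 0.0, 'joint_positions': [1.215, 0.241, 0.004, 1.335, 0.0, 1.571], 'joint_velocities': [-0.001, -0.001, -0.001, 0.0, -0.001, -0.0], 'tau': [-0.0, -37.231, 25.241, 0.017, -0.0, 0.0], 'position': [174.074, 468.428, 403.791], 'tool_rot': [0.177, 0.984, -0.001, -0.0], 'wrist_force': [-0.551, 0.134, -0.976], 'ft_torque': [0.008, -0.019, 0.004], 'opening': 85.177}
154.70000000000002
top 52.08621953605543 252.70954454518136 184.71008979435325 [[-0.016, -1.0, -0.019, -43.412], [-0.989, 0.018, -0.149, 556.235], [0.149, 0.017, -0.989, 766.613], [0.0, 0.0, 0.0, 1.0]]
side 55.038824201285216 253.95691284440682 195.5141870739859 [[-0.885, -0.466, 0.01, 478.241], [-0.343, 0.636, -0.691, 282.041], [0.316, -0.615, -0.723, 631.113], [0.0, 0.0, 0.0, 1.0]]
```

View pics/top0.png

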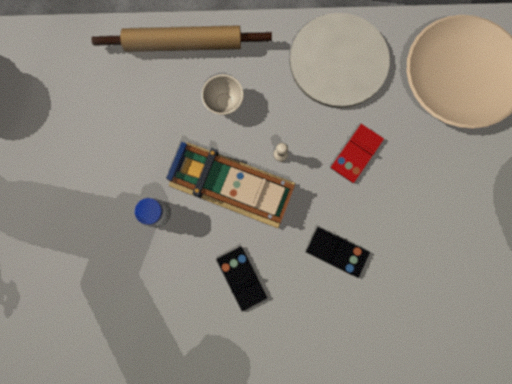

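View pics/side0.png

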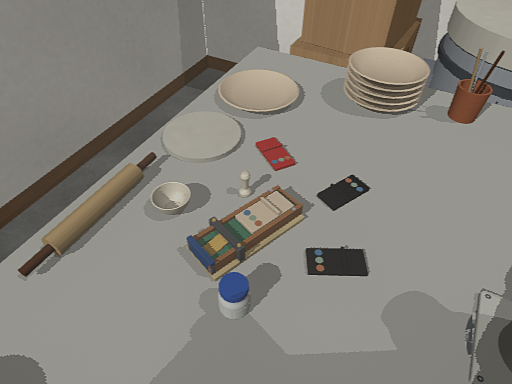

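Top view: cream tile in the jig at (252,190). The lookalikes are black tiles at (243,278) and (338,251) and a red one at (357,153). The blue stop is at (178,162), so feed runs left and slightly up. Bystanders: jar (149,211), stamp (281,152) and bowl (222,95). I choose the cream tile and check it in a close crop.

```bash
cat > h.py <<'E'
import numpy as np,cv2
from scipy.spatial.transform import Rotation as R
def ray(c,px,z,s=None):
    px=np.atleast_2d(px).astype(float);f=192/np.tan(np.radians(c["fov_y"])/2)
    d=np.c_[(px[:,0]-c["cx"])/f,(px[:,1]-c["cy"])/f,np.ones(len(px))]
    if s is None:
        E=c["extrinsics"];Rw=E[:3,:3].T;o=-Rw@E[:3,3]
    else:
        T=np.eye(4);T[:3,:3]=R.from_quat(s["tool_rot"]).as_matrix();T[:3,3]=s["position"]
        E=T@c["hand_eye"];Rw=E[:3,:3];o=E[:3,3]
    d=d@Rw.T
    return o+d*((z-o[2])/d[:,2])[:,None]
def blobs(m,amin=30):
    cs,_=cv2.findContours(m.astype(np.uint8),cv2.RETR_EXTERNAL,cv2.CHAIN_APPROX_NONE)
    return [k[:,0] for k in sorted(cs,key=cv2.contourArea,reverse=True) if cv2.contourArea(k)>amin]
def rect(P):
    (c,wh,a)=cv2.minAreaRect(P[:,:2].astype(np.float32)); return np.round(c,1),np.round(wh,1),round(a,1)
E
python3 - <<'E'
from h import *
out=[]
for n,(x0,y0) in(("top",(160,135)),("side",(175,180))):
    c=dict(np.load(n+"0.npz"));im=c["image"];hsv=cv2.cvtColor(im,cv2.COLOR_RGB2HSV)
    out.append(cv2.resize(im[y0:y0+105,x0:x0+145],None,fx=2.75,fy=2.75,interpolation=cv2.INTER_CUBIC))
    roi=np.zeros(im.shape[:2],bool);roi[y0:y0+105,x0:x0+145]=1
    H,S,V=[hsv[...,i].astype(int) for i in range(3)]
    cream=roi&(H<30)&(S>25)&(S<90)&(V>150)
    blue=roi&(H>105)&(H<125)&(S>130)
    green=roi&(H>60)&(H<100)&(S>90)
    for nm,m,z in(("cream",cream,44),("blue",blue,50),("green",green,34)):
        for b in blobs(m): print(n,nm,b.mean(0).round(),rect(ray(c,b,z)))
cv2.imwrite("pics/crop.png",np.hstack(out)[:,:,::-1])
E
```

```text
top cream [242. 185.] (array([551.6, -32.3]), array([77.1, 59.9]), 68.5)
top cream [272. 198.] (array([527.1, -90.8]), array([34.6, 58.9]), 65.7)
top cream [278. 151.] (array([ 624.8, -107.6]), array([19.8, 38.8]), 60.1)
top blue [177. 161.] (array([606.8, 101.7]), array([11.3, 78.3]), 69.1)
top green [216. 176.] (array([575. ,  23.4]), array([36., 59.]), 68.7)
top green [195. 156.] (array([619.5,  68.4]), array([47.2, 11.2]), 68.1)
top green [186. 177.] (array([573.8,  85.4]), array([45.5, 11.2]), 71.3)
top green [282. 202.] (array([ 519.6, -112.5]), array([ 4.8, 57.7]), 67.4)
side cream [266. 210.] (array([545. , -52.8]), array([122.6,  64.6]), 68.5)
side cream [180. 195.] (array([728. ,  -7.8]), array([33.6, 81.5]), 36.2)
side cream [278. 232.] (array([490.5, -14.6]), array([137. ,   9.5]), 68.0)
side cream [225. 268.] (array([542.7, 114.6]), array([57.9,  9.5]), 68.1)
side cream [243. 189.] (array([616.6, -88.6]), array([22.9, 48.4]), 42.8)
side blue [233. 280.] (array([516.7, 128.6]), array([51. , 25.2]), 28.1)
```

View pics/crop.png

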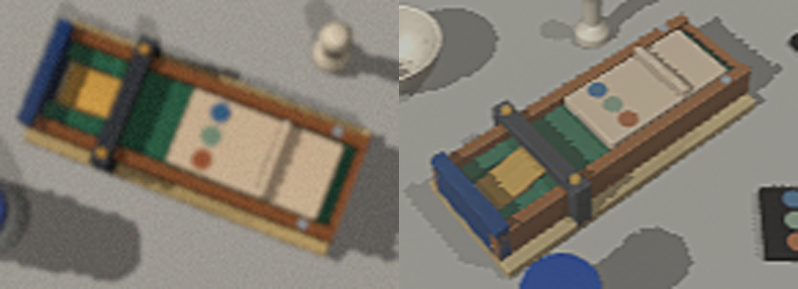

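The crop confirms the cream tile with its rib and three dots, on the green bed behind the bridge. Tile centre is about (544,-52), 119–122 mm long, with feed at 68.5°. The front edge is about 100 mm from the stop face. I'll move over it, jaws shut.

Call:
send_rows([
  [0, 0, 0, -33, -24.4, 3, 0],
  [0, 0, 0, -33, -24.4, 3, 0],
  [0, 0, 0, -33, -24.4, 3, 0],
  [0, 0, 0, -33, -24.4, 3, 0],
  [0, 0, 0, -33, -24.4, 3, 0],
  [0, 0, 0, -33, -24.4, 3, 0],
  [0, 0, 0, -33, -24.4, 3, 0],
  [0, 0, 0, -33, -24.4, 3, 0],
  [0, 0, 0, -33, -24.4, 3, 0],
  [0, 0, 0, -33, -24.4, 3, 0],
  [0, 0, 0, -33, -24.4, 3, 0],
  [0, 0, 0, -33, -24.4, 3, 0],
  [0, 0, 0, -33, -24.4, 3, 0],
  [0, 0, 0, -33, -24.4, 3, 0],
  [0, 0, 0, -33, -24.4, 3, 0],
  [0, 0, 0, -33, -24.4, 3, 0],
], force=30)

```text
t: 1.43
position: [533.6, -83.2, 356.1]
tool_rot: [0.177, 0.984, 0.0, -0.0]
wrist_force: [0.3, 0.8, 0.1]
opening: 0.1
```

Call:
send_rows([
  [0, 0, 7, 0, 0, 0, 0],
  [0, 0, 7, 0, 0, 0, 0],
  [0, 0, 7, 0, 0, 0, 0],
  [0, 0, 7, 0, 0, 0, 0],
  [0, 0, 7, 0, 0, 0, 0],
  [0, 0, 7, 0, 0, 0, 0],
  [0, 0, 7, 0, 0, 0, 0],
  [0, 0, 7, 0, 0, 0, 0],
  [0, 0, 7, 0, 0, 0, 0],
  [0, 0, 7, 0, 0, 0, 0],
  [0, 0, 7, 0, 0, 0, 0],
  [0, 0, 7, 0, 0, 0, 0],
  [0, 0, 7, 0, 0, 0, 0],
])

```text
t: 2.52
position: [532.9, -81.2, 356.1]
tool_rot: [0.828, 0.561, -0.001, -0.0]
wrist_force: [0.3, -0.1, -0.3]
opening: 0.2
```

Run:
```python
from workcell import *
from h import *
s=observe();print({k:np.round(v,3).tolist() for k,v in s.items() if k!='tau'});print(R.from_quat(s["tool_rot"]).as_matrix().round(3).tolist())
c=read_camera("wrist");cv2.imwrite("pics/w1.png",c["image"][:,:,::-1]);np.savez("w1.npz",**c)
print(c["fov_y"],c["cx"],c["cy"],np.round(c["hand_eye"],3).tolist())
im=c["image"];hsv=cv2.cvtColor(im,cv2.COLOR_RGB2HSV);H,S,V=[hsv[...,i].astype(int) for i in range(3)]
for nm,m,z in(("cream",(H<30)&(S>25)&(S<90)&(V>150),44),("blue",(H>105)&(H<125)&(S>130),50)):
    for b in blobs(m,300): print(nm,b.mean(0).round(),rect(ray(c,b,z,s)))
```

```text
{'t': 2.517, 'joint_positions': [-0.151, 0.343, 0.018, 1.247, -0.0, 1.799], 'joint_velocities': [0.001, -0.001, 0.001, -0.0, -0.003, 1.452], 'position': [532.904, -81.168, 356.091], 'tool_rot': [0.828, 0.561, -0.001, -0.0], 'wrist_force': [0.314, -0.124, -0.326], 'ft_torque': [0.043, -0.006, -0.022], 'opening': 0.197}
[[0.37, 0.929, -0.001], [0.929, -0.37, 0.0], [-0.0, -0.001, -1.0]]
65.40531003601211 257.68088589411855 191.308846466255 [[0.0, -0.954, -0.299, 77.068], [1.0, 0.0, -0.0, -0.498], [0.0, -0.299, 0.954, 31.196], [0.0, 0.0, 0.0, 1.0]]
cream [257. 125.] (array([550.1, -32.9]), array([78.8, 59.6]), 67.3)
cream [497. 220.] (array([ 734.9, -216.1]), array([157.5,  39.8]), 82.5)
cream [255. 190.] (array([526.6, -89.9]), array([35.8, 59. ]), 66.5)
cream [459.  20.] (array([738.1, -15.9]), array([29.5, 81.6]), 65.7)
cream [367. 178.] (array([ 631.1, -117.4]), array([21.2, 25.1]), 25.8)
```

View pics/w1.png

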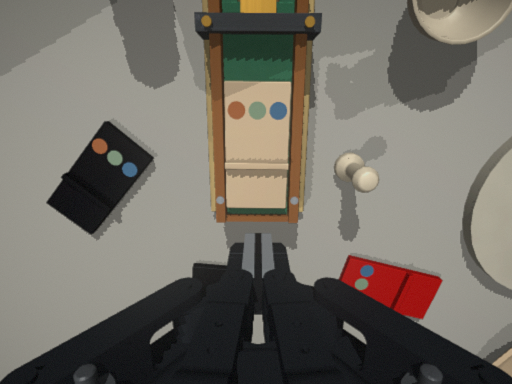

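Wrist view (still settling): tile front half at (257,125), rear at (255,190). Bridge screws at (207,21) and (310,21), wall pins at (220,201) and (294,201). The hand is aligned with the feed. I'll get the jig axis from those landmarks and check the settled pose.

Run:
```python
from workcell import *
from h import *
s=observe()
c=read_camera("wrist");s=observe();np.savez("w2.npz",**c)
print(s["t"],np.round(s["position"],1),s["wrist_force"],R.from_quat(s["tool_rot"]).as_matrix()[:,0].round(3))
im=c["image"];hsv=cv2.cvtColor(im,cv2.COLOR_RGB2HSV);H,S,V=[hsv[...,i].astype(int) for i in range(3)]
g=[ray(c,b.mean(0),53,s)[0] for b in blobs((H>10)&(H<30)&(S>130)&(V>100)&(np.arange(384)[:,None]<35),8)]
print("screws/leaf",np.round(g,1).tolist())
# brown wall edges: per row, inner edges
br=(H<18)&(S>100)&(V>60);P=[]
for y in list(range(45,80,3))+list(range(130,200,3)):
    x=np.where(br[y,180:340])[0]+180
    l=x[x<257];r=x[x>257]
    if len(l) and len(r): P.append([(l.max()+1+r.min())/2,y, r.min()-l.max()-1])
P=np.array(P);W=ray(c,P[:,:2],42,s)[:,:2]
v=np.linalg.svd(W-np.median(W,0))[2][0];print("axis",np.median(W,0),np.degrees(np.arctan2(*v[::-1])),P[::5].tolist())
for b in blobs((H<30)&(S>25)&(S<90)&(V>150)&(np.arange(512)>200)&(np.arange(512)<310)&(np.arange(384)[:,None]<225),300): print(rect(ray(c,b,44,s)))
```

```text
2.6167 [532.9 -81.2 356.2] [ 0.54936953  0.31968653 -0.73316514] [ 0.364  0.931 -0.   ]
screws/leaf [[585.2, 56.0, 53.0], [552.0, 69.3, 53.0], [618.2, 43.3, 53.0], [542.2, 61.4, 53.0], [620.3, 30.7, 53.0]]
axis [543.43641988 -50.16701506] -111.70461982937087 [[257.5, 45.0, 75.0], [257.5, 60.0, 73.0], [257.5, 75.0, 71.0], [257.0, 139.0, 66.0], [257.5, 154.0, 65.0], [257.0, 169.0, 64.0], [257.0, 184.0, 64.0], [257.0, 199.0, 62.0]]
(array([549.6, -32.4]), array([78.6, 59.6]), 68.3)
(array([526.7, -89.5]), array([36. , 58.8]), 67.9)
```

Axis 68.4°. The hand is 1.6 mm off the centre line and 31 mm behind the tile's origin. Travel to home is about 100–103 mm. I'll shift slightly back and to the centre, then descend.

Call:
send_rows([
  [0, 0, 0.2, -2.5, -1.6, 10, 0],
  [0, 0, 0, 0, 0, 35, 0],
  [0, 0, 0, 0, 0, 35, 0],
  [0, 0, 0, 0, 0, 35, 0],
  [0, 0, 0, 0, 0, 15, 0],
  [0, 0, 0, 0, 0, 5, 0],
  [0, 0, 0, 0, 0, 0, 0],
  [0, 0, 0, 0, 0, 0, 0],
])

```text
t: 3.28
position: [531.3, -83.0, 222.5]
tool_rot: [0.827, 0.563, 0.0, 0.0]
wrist_force: [0.1, -0.4, 0.3]
opening: 0.4
```

Run:
```python
from workcell import *
from h import *
s=observe();print(s["t"],np.round(s["position"],1),np.round(s["wrist_force"],1))
c=read_camera("wrist");a=cv2.resize(c["image"][40:384,130:390],None,fx=1.5,fy=1.5)
d=read_camera("side");b=cv2.resize(d["image"][170:290,170:320],None,fx=2.6,fy=2.6)
h=max(a.shape[0],b.shape[0]);p=lambda i:cv2.copyMakeBorder(i,0,h-i.shape[0],0,0,cv2.BORDER_CONSTANT)
cv2.imwrite("pics/w3.png",np.hstack([p(a),p(b)])[:,:,::-1])
```

```text
3.2833 [531.3 -83.  222.5] [ 0.1 -0.4  0.3]
```

View pics/w3.png

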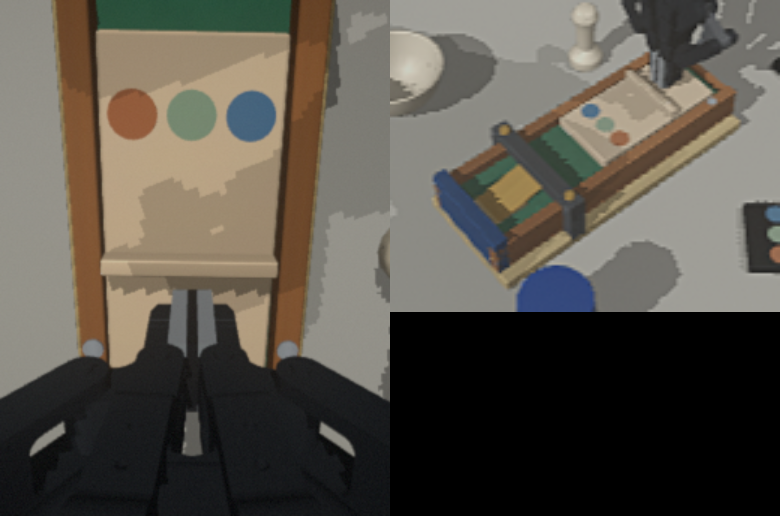

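The fingertips are centred across the tile, just behind the rib, with a small gap. Now I press gradually.

Call:
send_rows([
  [0, 0, 0, 0, 0, 3, 0],
  [0, 0, 0, 0, 0, 2, 0],
  [0, 0, 0, 0, 0, 2, 0],
  [0, 0, 0, 0, 0, 2, 0],
  [0, 0, 0, 0, 0, 2, 0],
  [0, 0, 0, 0, 0, 0, 0],
])

```text
t: 3.88
position: [531.3, -83.0, 211.8]
tool_rot: [0.827, 0.562, 0.001, 0.001]
wrist_force: [-1.4, -0.1, 8.0]
opening: -0.1
```

Call:
send_rows([
  [0, 0, 0, 0, 0, 2, 0],
  [0, 0, 0, 0, 0, 1.5, 0],
  [0, 0, 0, 0, 0, 1.5, 0],
  [0, 0, 0, 0, 0, 0, 0],
  [0, 0, 0, 0, 0, 0, 0],
])

```text
t: 4.3
position: [531.3, -83.1, 207.7]
tool_rot: [0.827, 0.562, 0.001, 0.001]
wrist_force: [-2.8, -0.3, 12.3]
opening: -0.1
```

Call:
send_rows([
  [0, 0, 0, 0, 0, 1, 0],
  [0, 0, 0, 0, 0, 1, 0],
  [0, 0, 0, 0, 0, 0, 0],
  [0, 0, 0, 0, 0, 0, 0],
])

```text
t: 4.63
position: [531.2, -83.1, 207.2]
tool_rot: [0.827, 0.562, 0.001, 0.001]
wrist_force: [-6.0, 1.0, 21.0]
opening: 0.1
```

Call:
send_rows([
  [0, 0, 0, 0, 0, 0.7, 0],
  [0, 0, 0, 1, 0, 0, 0],
  [0, 0, 0, 1.5, 0, 0, 0],
  [0, 0, 0, 1.5, 0, 0, 0],
  [0, 0, 0, 2, 0, 0, 0],
  [0, 0, 0, 2, 0, 0, 0],
  [0, 0, 0, 2, 0, 0, 0],
  [0, 0, 0, 2, 0, 0, 0],
  [0, 0, 0, 2, 0, 0, 0],
  [0, 0, 0, 2, 0, 0, 0],
  [0, 0, 0, 2, 0, 0, 0],
  [0, 0, 0, 2, 0, 0, 0],
  [0, 0, 0, 0, 0, 0, 0],
])

```text
t: 5.72
position: [539.2, -67.4, 207.2]
tool_rot: [0.828, 0.561, -0.001, 0.006]
wrist_force: [-4.9, -11.0, 22.1]
opening: 0.0
```

Run:
```python
from workcell import *
from h import *
s=observe();print(s["t"],np.round(s["position"],1),np.round(s["wrist_force"],1),s["ft_torque"])
c=read_camera("wrist");a=cv2.resize(c["image"][0:384,130:390],None,fx=1.5,fy=1.5)
d=read_camera("side");b=cv2.resize(d["image"][170:290,170:320],None,fx=2.6,fy=2.6)
h=max(a.shape[0],b.shape[0]);p=lambda i:cv2.copyMakeBorder(i,0,h-i.shape[0],0,0,cv2.BORDER_CONSTANT)
cv2.imwrite("pics/w4.png",np.hstack([p(a),p(b)])[:,:,::-1])
```

```text
5.7167 [539.2 -67.4 207.2] [ -4.9 -11.   22.1] [-2.43159719  1.14005136 -0.00274801]
```

View pics/w4.png

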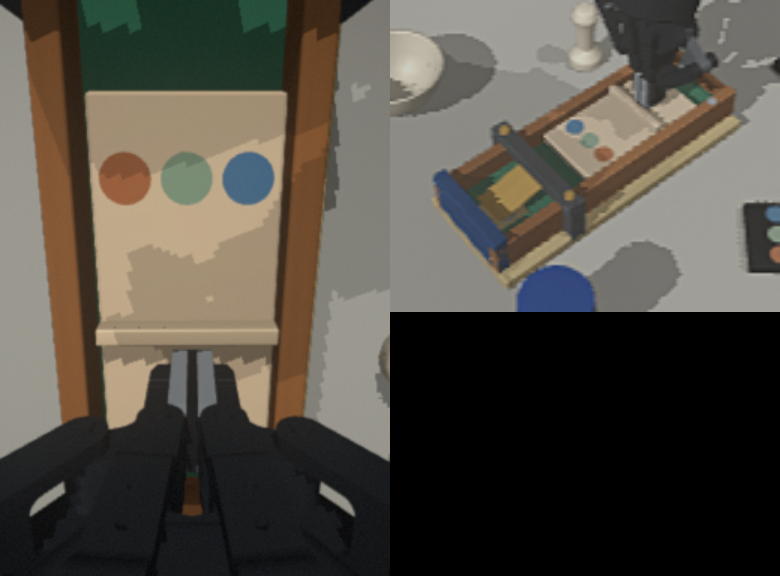

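The tile slid with the fingers. It is low in the channel and square, with its front edge nearing the bridge. Press is 22 N and push about 12 N. I'll continue.

Call:
send_rows([
  [0, 0, 0, 2, 0, 0.3, 0],
  [0, 0, 0, 2, 0, 0, 0],
  [0, 0, 0, 2, 0, 0, 0],
  [0, 0, 0, 2, 0, 0, 0],
  [0, 0, 0, 2, 0, 0, 0],
  [0, 0, 0, 2, 0, 0, 0],
  [0, 0, 0, 2, 0, 0, 0],
  [0, 0, 0, 2, 0, 0, 0],
  [0, 0, 0, 2, 0, 0, 0],
  [0, 0, 0, 2, 0, 0, 0],
])

```text
t: 6.65
position: [546.6, -49.3, 207.3]
tool_rot: [0.828, 0.561, -0.001, 0.007]
wrist_force: [-6.4, -13.1, 22.3]
opening: -0.2
```

Call:
send_rows([
  [0, 0, 0, 2, 0, 0, 0],
  [0, 0, 0, 2, 0, 0, 0],
  [0, 0, 0, 2, 0, 0, 0],
  [0, 0, 0, 2, 0, 0, 0],
  [0, 0, 0, 2, 0, 0, 0],
])

```text
t: 7.07
position: [550.3, -40.0, 207.3]
tool_rot: [0.828, 0.561, -0.001, 0.007]
wrist_force: [-6.1, -13.6, 23.7]
opening: 0.0
```

Call:
send_rows([
  [0, 0, 0, 2, 0, 0, 0],
  [0, 0, 0, 2, 0, 0, 0],
  [0, 0, 0, 2, 0, 0, 0],
  [0, 0, 0, 2, 0, 0, 0],
  [0, 0, 0, 2, 0, 0, 0],
  [0, 0, 0, 2, 0, 0, 0],
  [0, 0, 0, 2, 0, 0, 0],
  [0, 0, 0, 2, 0, 0, 0],
  [0, 0, 0, 2, 0, 0, 0],
  [0, 0, 0, 2, 0, 0, 0],
])

```text
t: 7.9
position: [557.8, -21.3, 207.3]
tool_rot: [0.828, 0.561, -0.0, 0.006]
wrist_force: [-5.3, -13.3, 22.3]
opening: -0.2
```

Call:
send_rows([
  [0, 0, 0, 2, 0, 0, 0],
  [0, 0, 0, 2, 0, 0, 0],
  [0, 0, 0, 2, 0, 0, 0],
  [0, 0, 0, 2, 0, 0, 0],
  [0, 0, 0, 2, 0, 0, 0],
  [0, 0, 0, 2, 0, 0, 0],
  [0, 0, 0, 2, 0, 0, 0],
  [0, 0, 0, 2, 0, 0, 0],
])

```text
t: 8.57
position: [563.0, -8.0, 207.3]
tool_rot: [0.828, 0.56, -0.002, 0.008]
wrist_force: [-7.7, -18.5, 24.5]
opening: 0.0
```

Run:
```python
from workcell import *
from h import *
s=observe();print(s["t"],np.round(s["position"],1),np.round(s["wrist_force"],1),s["ft_torque"])
c=read_camera("wrist");a=cv2.resize(c["image"][0:384,130:390],None,fx=1.5,fy=1.5)
d=read_camera("side");b=cv2.resize(d["image"][170:290,170:320],None,fx=2.6,fy=2.6)
h=max(a.shape[0],b.shape[0]);p=lambda i:cv2.copyMakeBorder(i,0,h-i.shape[0],0,0,cv2.BORDER_CONSTANT)
cv2.imwrite("pics/w5.png",np.hstack([p(a),p(b)])[:,:,::-1])
```

```text
8.5667 [563.   -8.  207.3] [ -7.7 -18.5  24.5] [-4.05003079  1.53714429 -0.02325239]
```

View pics/w5.png

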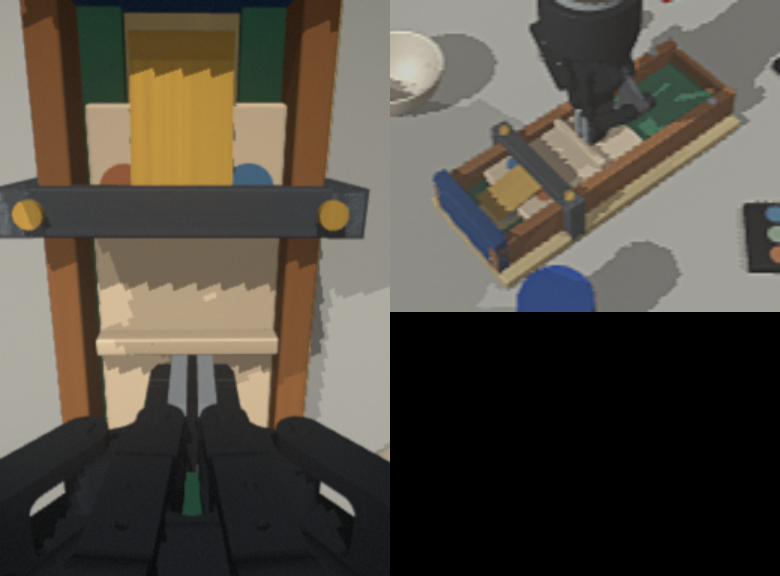

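The tile is under the bridge with its front edge under the leaf, and the rib is just ahead of the fingers. About 25 mm remain.

Call:
send_rows([
  [0, 0, 0, 2, 0, 0.3, 0],
  [0, 0, 0, 2, 0, 0, 0],
  [0, 0, 0, 2, 0, 0, 0],
  [0, 0, 0, 2, 0, 0, 0],
  [0, 0, 0, 2, 0, 0, 0],
  [0, 0, 0, 2, 0, 0, 0],
  [0, 0, 0, 2, 0, 0, 0],
  [0, 0, 0, 2, 0, 0, 0],
])

```text
t: 9.33
position: [569.0, 7.0, 207.3]
tool_rot: [0.828, 0.56, -0.002, 0.008]
wrist_force: [-7.1, -18.1, 26.5]
opening: 0.0
```

Call:
send_rows([
  [0, 0, 0, 1, 0, 0, 0],
  [0, 0, 0, 1, 0, 0, 0],
  [0, 0, 0, 1, 0, 0, 0],
  [0, 0, 0, 1, 0, 0, 0],
  [0, 0, 0, 0, 0, 0, 0],
])

```text
t: 9.75
position: [570.5, 10.9, 207.3]
tool_rot: [0.828, 0.56, -0.002, 0.007]
wrist_force: [-7.2, -18.1, 26.7]
opening: -0.1
```

Call:
send_rows([
  [0, 0, 0, 1, 0, 0, 0],
  [0, 0, 0, 1, 0, 0, 0],
  [0, 0, 0, 1, 0, 0, 0],
  [0, 0, 0, 0, 0, 0, 0],
])

```text
t: 10.08
position: [571.6, 13.7, 207.3]
tool_rot: [0.828, 0.56, -0.002, 0.007]
wrist_force: [-7.4, -18.2, 24.5]
opening: -0.1
```

Call:
send_rows([
  [0, 0, 0, 1, 0, 0, 0],
  [0, 0, 0, 1, 0, 0, 0],
  [0, 0, 0, 0, 0, 0, 0],
])

```text
t: 10.33
position: [572.3, 15.5, 207.3]
tool_rot: [0.828, 0.56, -0.002, 0.007]
wrist_force: [-6.9, -17.5, 25.7]
opening: -0.1
```

Call:
send_rows([
  [0, 0, 0, 1, 0, 0, 0],
  [0, 0, 0, 1, 0, 0, 0],
  [0, 0, 0, 0, 0, 0, 0],
])

```text
t: 10.58
position: [573.1, 17.4, 207.3]
tool_rot: [0.828, 0.56, -0.002, 0.007]
wrist_force: [-6.9, -17.8, 25.1]
opening: 0.5
```

Call:
send_rows([
  [0, 0, 0, 1, 0, 0, 0],
  [0, 0, 0, 1, 0, 0, 0],
  [0, 0, 0, 0, 0, 0, 0],
])

```text
t: 10.83
position: [573.4, 18.2, 207.3]
tool_rot: [0.829, 0.56, -0.003, 0.008]
wrist_force: [-8.5, -21.4, 27.4]
opening: -0.2
```

Call:
send_rows([
  [0, 0, 0, 1, 0, 0, 0],
  [0, 0, 0, 1, 0, 0, 0],
  [0, 0, 0, 0, 0, 0, 0],
])

```text
t: 11.08
position: [573.6, 18.9, 207.3]
tool_rot: [0.829, 0.559, -0.005, 0.009]
wrist_force: [-10.4, -27.0, 28.1]
opening: -0.1
```

Run:
```python
from workcell import *
from h import *
s=observe();print(s["t"],np.round(s["position"],1),np.round(s["wrist_force"],1))
c=read_camera("wrist");a=cv2.resize(c["image"][0:384,130:390],None,fx=1.5,fy=1.5)
d=read_camera("side");b=cv2.resize(d["image"][170:290,170:320],None,fx=2.6,fy=2.6)
h=max(a.shape[0],b.shape[0]);p=lambda i:cv2.copyMakeBorder(i,0,h-i.shape[0],0,0,cv2.BORDER_CONSTANT)
cv2.imwrite("pics/w6.png",np.hstack([p(a),p(b)])[:,:,::-1])
```

```text
11.0833 [573.6  18.9 207.3] [-10.4 -27.   28.1]
```

View pics/w6.png

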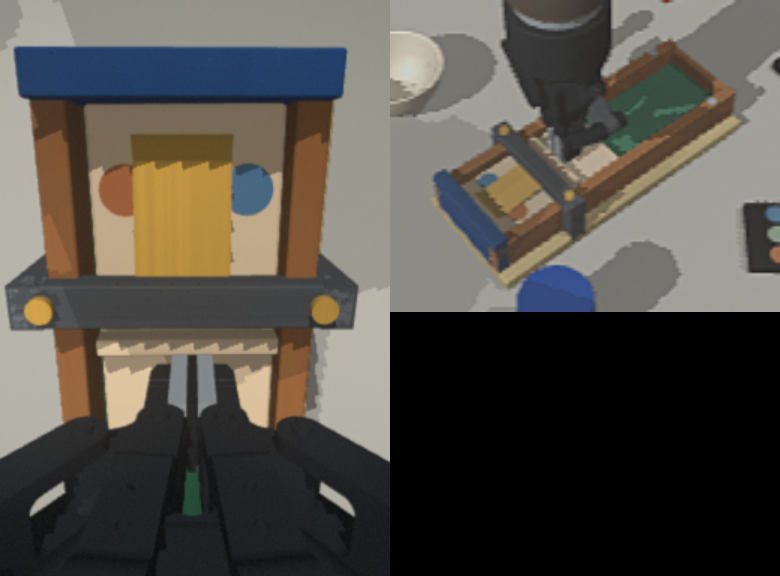

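Push force jumped from 19 N to 29 N while the hand barely moved. The picture shows the tile edge against the blue stop at (190,102), the leaf lifted on the tile, and the rib just short of the bridge. I'll press home 1 mm more, ease most of the push, then lift straight up.

Call:
send_rows([
  [0, 0, 0, 1, 0, 0, 0],
  [0, 0, 0, 0, 0, 0, 0],
  [0, 0, 0, -1.5, 0, 0, 0],
  [0, 0, 0, -1, 0, 0, 0],
  [0, 0, 0, 0, 0, 0, 0],
])

```text
t: 11.6
position: [573.4, 18.2, 207.3]
tool_rot: [0.829, 0.559, -0.003, 0.008]
wrist_force: [-8.5, -22.5, 27.0]
opening: -0.0
```

Call:
send_rows([
  [0, 0, 0, 0, 0, -2, 0],
  [0, 0, 0, 0, 0, -2, 0],
  [0, 0, 0, 0, 0, -2, 0],
  [0, 0, 0, 0, 0, -2, 0],
  [0, 0, 0, 0, 0, -2, 0],
  [0, 0, 0, 0, 0, -3, 0],
  [0, 0, 0, 0, 0, -6, 0],
  [0, 0, 0, 0, 0, -10, 0],
  [0, 0, 0, 0, 0, -15, 0],
  [0, 0, 0, 0, 0, -20, 0],
  [0, 0, 0, 0, 0, -20, 0],
  [0, 0, 0, 0, 0, -20, 0],
])

```text
t: 12.6
position: [573.2, 24.9, 307.8]
tool_rot: [0.827, 0.562, 0.0, -0.0]
wrist_force: [0.6, -0.1, -0.2]
opening: -0.3
```

Call:
send_rows([
  [0, 0, 0, -20, 0, -20, 0],
  [0, 0, 0, -20, 0, -20, 0],
  [0, 0, 0, -20, 0, -10, 0],
  [0, 0, 0, -20, 0, 0, 0],
  [0, 0, 0, -10, 0, 0, 0],
  [0, 0, 0, 0, 0, 0, 0],
  [0, 0, 0, 0, 0, 0, 0],
  [0, 0, 0, 0, 0, 0, 0],
])

```text
t: 13.27
position: [540.3, -58.5, 356.0]
tool_rot: [0.827, 0.563, -0.0, -0.0]
wrist_force: [-0.5, -0.2, -0.6]
opening: -0.1
```

Run:
```python
from workcell import *
from h import *
s=observe();print(s["t"],np.round(s["position"],1),np.round(s["wrist_force"],1))
c=read_camera("wrist");a=cv2.resize(c["image"][0:300,130:390],None,fx=1.8,fy=1.8)
d=read_camera("top");b=cv2.resize(d["image"][80:240,130:310],None,fx=1.8,fy=1.8)
h=max(a.shape[0],b.shape[0]);p=lambda i:cv2.copyMakeBorder(i,0,h-i.shape[0],0,0,cv2.BORDER_CONSTANT)
cv2.imwrite("pics/w7.png",np.hstack([p(a),p(b)])[:,:,::-1])
```

```text
13.2667 [540.3 -58.5 356. ] [-0.5 -0.2 -0.6]
```

View pics/w7.png

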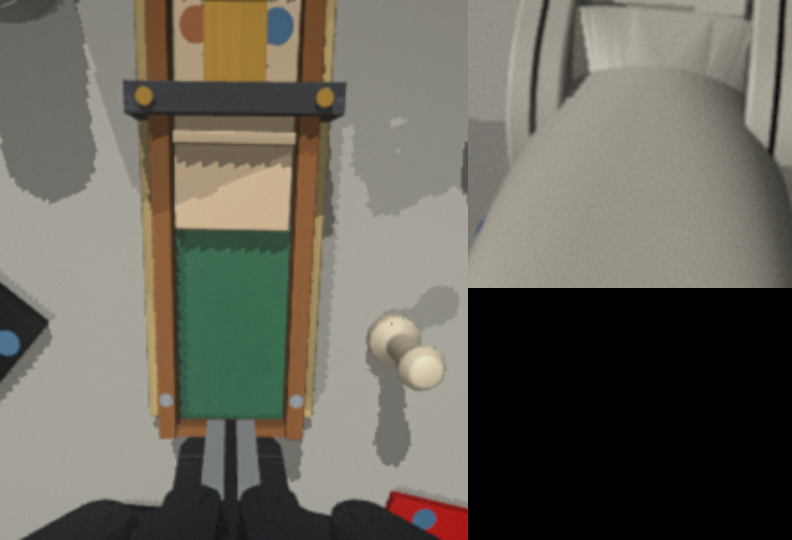

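Call:
send_rows([
  [0, 0, 0, 30, 0, -10, 0],
  [0, 0, 0, 30, 0, -10, 0],
  [0, 0, 0, 20, 0, 0, 0],
  [0, 0, 0, 0, 0, 0, 0],
  [0, 0, 0, 0, 0, 0, 0],
  [0, 0, 0, 0, 0, 0, 0],
])

```text
t: 13.87
position: [569.4, 15.6, 375.7]
tool_rot: [0.827, 0.563, -0.001, -0.0]
wrist_force: [0.2, -0.6, 0.2]
opening: -0.2
```

Run:
```python
from workcell import *
from h import *
c=read_camera("wrist");s=observe();print(s["t"],np.round(s["position"],1),np.round(s["wrist_force"],1))
im=c["image"];hsv=cv2.cvtColor(im,cv2.COLOR_RGB2HSV);H,S,V=[hsv[...,i].astype(int) for i in range(3)]
o=np.array([571.3,20.9]);u=np.array([.3675,.930])
C=np.arange(512);w=(C>200)&(C<315)
for nm,m,z in(("cream",(H<30)&(S>20)&(S<100)&(V>90)&w,38),("blue",(H>105)&(H<125)&(S>130),50)):
    for b in blobs(m,60)[:6]:
        P=ray(c,b,z,s)[:,:2];q=(P-o)@u;print(nm,b.mean(0).round(),"jig x",q.min().round(1),q.max().round(1))
a=cv2.resize(im[0:200,160:360],None,fx=2,fy=2)
d=read_camera("side");b=cv2.resize(d["image"][140:320,140:320],None,fx=2.2,fy=2.2)
h=max(a.shape[0],b.shape[0]);p=lambda i:cv2.copyMakeBorder(i,0,h-i.shape[0],0,0,cv2.BORDER_CONSTANT)
cv2.imwrite("pics/w8.png",np.hstack([p(a),p(b)])[:,:,::-1])
```

```text
13.9167 [569.2  15.1 375.8] [ 0.7 -0.5  0.4]
cream [259. 175.] jig x -35.4 18.0
cream [261. 107.] jig x 33.3 84.0
cream [303. 209.] jig x -137.1 17.0
cream [216. 214.] jig x -135.8 18.0
blue [125.  63.] jig x 72.9 128.3
blue [261.  75.] jig x 85.2 96.4
```

View pics/w8.png

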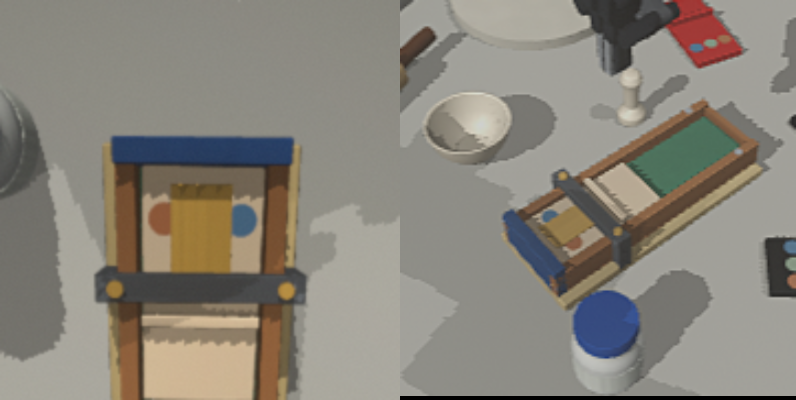

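The tile's rear edge is at jig x -35.4 (home is -35) and the stop face at 85.2. The bowl, stamp and jar are standing, and the hand is clear with no force on it.

```bash
python3 -c "
from workcell import *
print(close_job())"
```

```text
the job is handed in; nothing more can be done
None
```

The tile is home against the blue end stop, clamped under the bridge with the leaf spring on it. The job is handed in at about 14 s of the 38 s allowed.

- **Method:** With the jaws shut, I pressed the tile down behind its rib until the bed bottomed, at about 21 N. I slid it about 110 mm of hand travel at 22–28 N down. Contact with the stop showed as the push rising from about 19 to 29 N while the hand barely moved. I then eased the push, lifted straight up and moved the hand clear.
- **Last checks:**
  - The tile's rear edge measured jig x -35.4 mm, against -35 at home. Its visible front edge measured 84.0 mm, against the stop face measured at 85.2 mm. The 1.2 mm difference is within the 2 mm calibration and the stop's shadow.
  - Wrist force was about zero.
  - The bowl, stamp and jar were upright in the last side view. I judged by eye that they had not moved and did not measure it.
- **Failed or disagreed:**
  - My first estimate of the bridge position used the wrong brass marks and was 11–14 mm off the other measurements. I corrected it before moving down.
  - The hand travelled a few mm farther than the measured 100–103 mm tile travel. I put that down to the fingers closing the gap to the rib and the tool tilting under load.
  - The last top-camera picture was blocked by the arm, so it confirmed nothing.

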